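Bring the specimen slide to its marked stop

TASK

Bring the specimen slide to its marked stop, the one with the round index post: press down the sprung pad in the middle of the carriage to free its brake and, keeping it pressed, push the carriage along the rail until it rests against that stop. Then let the pad spring up so that the brake holds the carriage there. Work from above with the fingertips only: take nothing between the fingers and lift nothing, never drag the carriage with the brake on, and leave the glassware standing round the slide where it is.

Things in the scene. Friction and masses are not known exactly. Their poses are not given: they have to be found in the camera images.
- slide_rail: the fixed specimen slide on the worktop: aluminium base plate 70 x 370 x 8 mm with two steel guide rods. Origin: middle of the plate's underside, on the worktop. Its y axis runs along the rail (the way the carriage travels), z up; its x axis points away from the robot, give or take the yaw
- pad_top (a point): centre of the top face of the black release pad in the middle of the carriage, about 40 mm above the worktop when up. Pad 32 mm across, 46 mm along the rail, with lips 2.5 mm high at both ends (36 mm between them); 10 mm proud of the deck. Sprung: about 4 N at the start, 9 N at 2 mm, 12 N fully down (5 mm). A finger pressing it and moving sideways carries the carriage along by friction
- release_pad (a joint): how far the pad is pressed, m: about 0 (-0.001 to 0) up with the brake on, 0.005 fully down. The brake's friction hold, about 20 N with the pad up, weakens as the pad goes down and is wholly free from 0.002 on; it grips again when the pad comes up
- carriage (a joint): carriage position along the rail, m, growing along +y of slide_rail, 0 mid-rail. Slides with about 1 N, brake off. Aluminium block 60 x 80 mm (80 along the rail), deck 30 mm above the worktop, with a wing on its +x side reaching 93 mm from the centre line that carries a small fixed glass dish (top 40 mm above the worktop)
- carriage_mid (a point): middle of the carriage's deck, 30 mm above the worktop, straight below the pad; the carriage's ends are 40 mm from it along the rail
- stop_marked_top (a point): middle of the marked stop's top, 33 mm above the worktop, on the rail's centre line. Aluminium block 58 x 16 mm (16 along the rail) fixed on the rods, with a round index post 22 mm across up to 65 mm above the worktop. It may be at either end of the rail. The carriage touches it when carriage_mid is 48 mm from this point
- stop_plain_top (a point): the same point of the plain stop, a like block without a post, at the other end of the rail
- vial: loose clear glass vial with a white cap, 19 mm across, 37 mm tall, standing on the robot's side of the slide. Origin: centre of its underside
- beaker: loose empty glass beaker, 44 mm across, 42 mm tall, standing on the robot's side of the slide. Origin: centre of its underside
- jar: loose small jar with white lid and blue content, 32 mm across, 28 mm tall, standing beyond the slide. Origin: centre of its underside

How it is judged (in metres and radians):
On the way, in this order (a step that is already met when the one before it is completed fails the run):
1. the fingers press the pad down and free the brake (value of joint release_pad above 0.002 m and contact force between the fingers and release_pad above 1 N), for 0.1 s.
2. the carriage, its pad still pressed by the fingers, comes against the marked stop (horizontal distance between carriage_mid and stop_marked_top below 0.0505 m and value of joint release_pad above 0.001 m and contact force between the fingers and release_pad above 1 N), for 0.1 s.
At the end, for the whole second after the job is handed in: The carriage rests against the marked stop (gap at most 3 mm), standing still, with the pad fully up and the brake on (horizontal distance between carriage_mid and stop_marked_top below 0.051 m and value of joint release_pad below 0.0005 m and velocity of joint carriage between -0.005 and 0.005 m/s); the robot touches nothing.
It fails at once if the carriage is dragged (faster than 15 mm/s) with the brake on (pad pressed less than 0.5 mm) (value of joint release_pad below 0.0005 m and (velocity of joint carriage above 0.015 m/s or velocity of joint carriage below -0.015 m/s)).
It fails at once if a piece of glassware is moved more than 15 mm, lifted or knocked over (distance of any of vial, beaker, jar from where it was at the start of the episode above 0.015 m or angle between any of vial, beaker, jar's own z axis and vertical above 0.4 rad).
It fails at once if the pad is taken between the fingers (the grasp point comes down over it, less than 11.5 mm above its top) instead of being pressed from above (horizontal distance between the grasp point and pad_top below 0.025 m and z of the grasp point in the frame of pad_top below 0.0115 m and contact force between the fingers and release_pad above 1 N).
It also fails if it takes over 42 s, if anything falls off the work surface, if the arm or the gripper's body presses on something with over 40 N, if the wrist force passes 120 N, or if a joint passes its speed limit or range.

ROBOT

A 6-joint arm with a two-finger parallel gripper is mounted at the origin on a cart in front of the work surface, level with it; the furniture and walls round the work are solid. World frame = base frame: x ahead of the robot, y to its left, z up, the work surface at z = 0. Lengths are in mm, angles in rad, forces in N, time in s.
With the tool pointing down it reaches from about 325 to 875 mm from the base axis. Payload 4.4 kg.
Tool frame: the origin (TCP) lies on the centre line of the jaws, within the pads' length; the fingertips stand ahead of it and the grasp point (between the pads) lies 6 mm ahead of it (ctrl.tcp_to_tips is the z of the fingertips in the tool frame, in mm); z points along the fingers, y is the direction in which the jaws open and shut (so a half turn about z gives the same grasp; the last joint's range is limited). The gripper opens to 85 mm and grips with 20 to 120 N. Pads are 22 mm wide; open, the fingers measure 114 mm over their backs; the gripper's body (76 mm by 85 mm) begins 54 mm behind the grasp point. The pads swing forward as they close: fully open they stand 13 mm farther back than shut.
Start: joints at [1.024, 0.207, 1.542, -0, 1.393, -0.15], TCP at [221.699, 530.544, 256.282] pointing down, gripper open.
Joint ranges: [-2.73, 2.73], [-0.86, 2.22], [0.23, 2.46], [-1.11, 4.25], [0.08, 2.63], [-2.82, 2.82]. Speed limits (rad/s): [2.79, 2.79, 3.14, 3.14, 3.14, 3.14].

INTERFACE

Orientations are given as a 3x3 rotation matrix whose columns are the frame's x, y, z axes.
In Python, from plant import ctrl, sensors, optics gives the robot as it stands. Calls block until the motion is done:
- ctrl.move_ptp(position, orientation): joint-space move of the TCP to a pose.
- ctrl.move_l(position, rot=None, vel=150, threshold=None): straight line of the TCP; rot=None keeps the orientation; vel is the mean speed in mm/s. With threshold (N) it stops when the force on the tool has changed by that much, and returns True; else False.
- ctrl.set_joints(angles): joint-space move.
- ctrl.gripper_to(opening, force=None): finger opening in mm; force is the grip in N (None keeps the last); returns when the fingers have stopped.
- ctrl.hold(seconds).
- ctrl.solve_ik(position, orientation): joint angles nearest the present ones, or None.
- sensors.read_state(): the state.
- optics.grab_frame(name): name is "side" or "top"; returns (picture, depth): 480x640x3 uint8, red, green, blue; 480x640 float32, mm along the optical axis (not along the pixel's ray), 0 where there is no reading.
- optics.camera_params(name): a dict with "mtx" (3x3 intrinsics, pixels), "k1" (the pictures are not rectified: a ray, as slopes to the right and down, at radius r is drawn at 1 + k1 r^2 times it, then the intrinsics apply), "R" (3x3) and "t" (3): a world point X has camera coordinates R X + t. Camera axes: x right, y down, z forward; pixel columns grow to the right and rows downward; lengths in mm; the calibration is good to about 2 mm. A picture is of the moment at which its call begins. camera_params takes no time and is no camera call.
A pose or a line that the arm cannot do raises ctrl.MotionError and nothing moves.
- ctrl.finish_job(): hands the job in, once; it reports no verdict.
The state is a dict: "t": time; "q": joint angles; "qvel": joint speeds; "tau": joint torques, N m; "eef_pos": TCP position; "eef_rot": TCP orientation; "force": force on the tool from outside, world axes, zero at the start; "wrist_torque": the same for the moment, N m; "grip_width": finger opening in mm.
Only numpy, scipy, OpenCV 4.12 (cv2) and the standard library are available. Lean on these libraries where they do the work, as an engineer would, in place of code of your own. Each camera call takes 0.05 s, during which the arm holds its last target. There are 200 camera calls.

## Working session

There is one attempt and no reset: what is moved stays moved. The work goes in short steps, each a Python script; the robot and the scene stay as the last script left them, time stands still between calls to the robot, and variables do not carry over. Pictures are saved under pics/ and viewed, about 8 in all and at most 12, crops included, and the job is handed in when it is done.

```bash
mkdir -p pics; ls
cat > h.py <<'E'
import numpy as np, cv2
from plant import ctrl, sensors, optics
def ray(name,uv):
    p=optics.camera_params(name);K=np.array(p["mtx"],float);k=p["k1"];R=np.array(p["R"]);t=np.array(p["t"]).ravel()
    # drawn = s*(1+k r^2): OpenCV radial model with k1 only
    s=cv2.undistortPoints(np.array(uv,float).reshape(-1,1,2),K,np.array([k,0,0,0.]))[:,0]
    d=np.c_[s,np.ones(len(s))]
    return -R.T@t, d@R, s
def onplane(name,uv,z):
    o,d,_=ray(name,uv); return o+d*((z-o[2])/d[:,2])[:,None]
def bydepth(name,uv,depth):
    o,d,_=ray(name,uv); z=np.array([depth[int(v),int(u)] for u,v in uv]); return o+d*z[:,None]
def proj(name,X):
    p=optics.camera_params(name);R=np.array(p["R"],float)
    return cv2.projectPoints(np.array(X,float).reshape(-1,1,3),cv2.Rodrigues(R)[0],np.array(p["t"],float),np.array(p["mtx"],float),np.array([p["k1"],0,0,0.]))[0][:,0]
E
python3 - <<'E'
from h import *
for n in("side","top"):
    im,d=optics.grab_frame(n); cv2.imwrite(f"pics/{n}0.png",im[:,:,::-1]); np.save(f"pics/{n}0.npy",d)
    print(n,ray(n,[[320,240]])[:2],optics.camera_params(n)["k1"])
print(ctrl.tcp_to_tips,sensors.read_state())
E
```

```text
pics
side (array([488.38388255, 600.4623636 , 613.95019116]), array([[ 0.1375022 , -0.73841379, -0.66021231]])) 0.03762917428595565
top (array([430.51014012, -26.33420307, 873.37087558]), array([[ 0.23399808,  0.03950701, -0.97155486]])) 0.01013157550506978
25.0 {'t': 0.1, 'q': array([ 1.02451713e+00,  2.07374417e-01,  1.54280732e+00,  1.72461367e-05,
        1.39353846e+00, -1.50489077e-01]), 'qvel': array([ 0.00021947, -0.00123291, -0.00291369, -0.00058348, -0.00012217,
       -0.00059857]), 'tau': array([ 6.17201351e-06, -3.84091902e+01, -2.92548680e+01, -1.78742966e-04,
        4.86399746e-03, -1.68263995e-05]), 'eef_pos': array([221.34816704, 529.99564307, 255.22112678]), 'eef_rot': array([[-9.22690864e-01,  3.85538994e-01, -1.11978859e-03],
       [ 3.85540474e-01,  9.22689151e-01, -1.80908876e-03],
       [ 3.35742520e-04, -2.10095349e-03, -9.99997737e-01]]), 'force': array([ 0.2961046 , -0.66740917,  0.05284503]), 'wrist_torque': array([-0.01608639,  0.02219675,  0.02610228]), 'grip_width': 85.33972061256398}
```

View pics/top0.png

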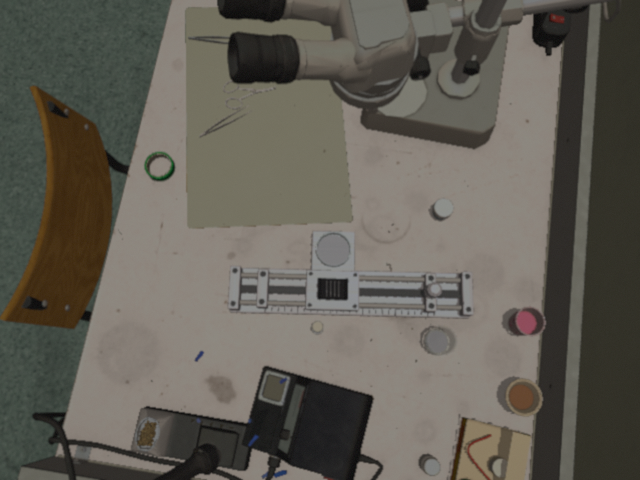

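View pics/side0.png

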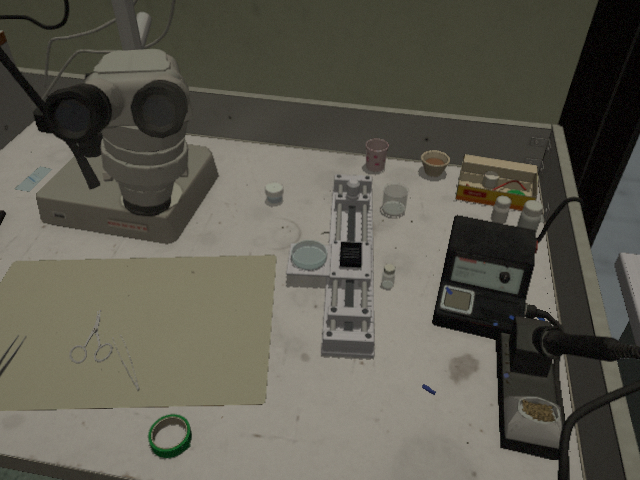

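The top view shows the rail running from left to right, with the black pad at about (332,289), the marked stop with its post at about (433,290) and the plain stop at about (262,287). The vial is at (317,327), the beaker at (437,341) and the jar at (443,208). The side view agrees: pad (350,255), post (352,187). Next I'll measure these and view a zoomed crop.

Run:
```python
from h import *
for n,roi,post in(("top",(305,265,360,310),None),("side",(330,232,372,278),None)):
    im=cv2.imread(f"pics/{n}0.png");d=np.load(f"pics/{n}0.npy");g=im.max(2)
    x0,y0,x1,y1=roi
    m=(g[y0:y1,x0:x1]<60).astype(np.uint8)
    m=cv2.morphologyEx(m,cv2.MORPH_CLOSE,np.ones((5,5)))
    c=max(cv2.findContours(m,cv2.RETR_EXTERNAL,2)[0],key=cv2.contourArea)
    r=cv2.boxPoints(cv2.minAreaRect(c))+[x0,y0]; uv=r.mean(0)
    P=onplane(n,r,40); print(n,"pad px",uv,"pos",P.mean(0).round(1),"sides",np.linalg.norm(P-np.roll(P,1,0),axis=1).round(1),"depthpt",bydepth(n,[uv],d).round(1))
t=np.load("pics/top0.npy")
pts={"post":(433,290),"plain":(262,287),"deckL":(311,289),"deckR":(354,289),"vial":(317,327),"beaker":(437,341),"jar":(443,208),"dish":(333,250),"scope":(375,95),"hdl":(365,40)}
for k,v in pts.items(): print(k,bydepth("top",[v],t).round(0))
im=cv2.imread("pics/top0.png")
cv2.imwrite("pics/c1.png",cv2.resize(im[225:360,220:485],None,fx=3,fy=3,interpolation=cv2.INTER_CUBIC))
im=cv2.imread("pics/side0.png")
cv2.imwrite("pics/c2.png",cv2.resize(im[165:365,260:420],None,fx=3,fy=3,interpolation=cv2.INTER_CUBIC))
```

```text
top pad px [332.5 289. ] pos [559.8 -23.1  40. ] sides [30.2 43.6 30.2 43.2] depthpt [[559.2 -23.1  43.5]]
side pad px [353.25000286 249.75000367] pos [555.7 -31.4  40. ] sides [37.3 78.  39.9 77.6] depthpt [[555.6 -31.   39.2]]
post [[ 577. -167.   67.]]
plain [[547.  82.  34.]]
deckL [[556.   9.  29.]]
deckR [[566. -55.  33.]]
vial [[501.  -9.  36.]]
beaker [[ 512. -193.    3.]]
jar [[ 716. -174.   29.]]
dish [[621. -14.  30.]]
scope [[800. -39. 195.]]
hdl [[804. -16. 308.]]
```

View pics/c1.png

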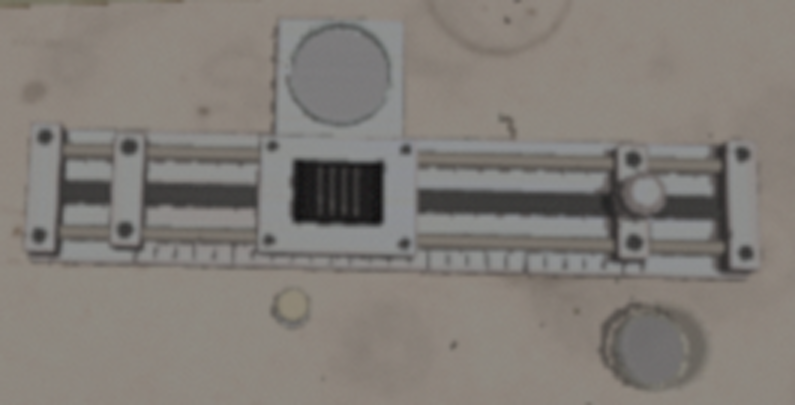

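View pics/c2.png

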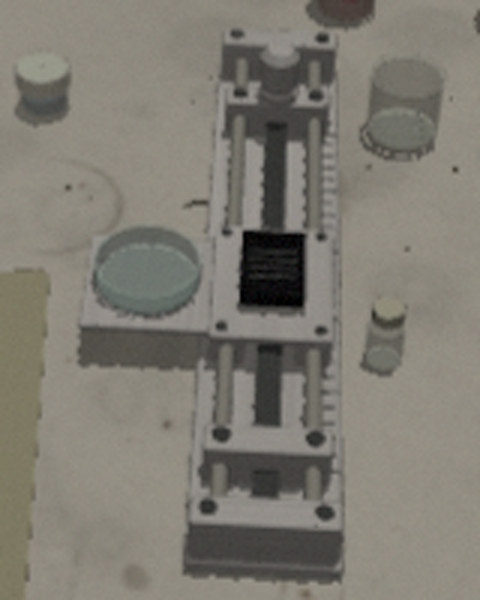

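```bash
cat > geo.py <<'E'
from h import *
def top(c,z): return onplane("top",np.array(c,float)/3+[220-1/3,225-1/3],z)
ms=top([(633,159),(633,243)],33).mean(0); pl=top([(129,147),(125,230)],33).mean(0)
cs=top([(272,146),(405,150),(404,244),(269,240)],30)
pad=top([(293,160),(383,162),(382,223),(292,221)],40)
e=ms-pl; L=np.linalg.norm(e); u=e/L            # travel direction
E
python3 - <<'E'
from geo import *
print("marked",ms.round(1),"plain",pl.round(1),"L",L.round(1),"u",u.round(4))
print("carr screws mid",cs.mean(0).round(1),"pad",pad.mean(0).round(1))
c=pad.mean(0)-pl; print("along",(c@u).round(1),"lateral pad",(c-(c@u)*u).round(1),"dist to marked",((ms-pad.mean(0))@u).round(1),((ms-cs.mean(0))@u).round(1))
# side view check
s=lambda c,z:onplane("side",np.array(c,float)/3+[260-1/3,165-1/3],z)
print("side: marked",s([(239,93),(316,95)],33).mean(0).round(1),"plain",s([(221,434),(315,438)],33).mean(0).round(1),"carr",s([(227,237),(320,237),(321,330),(221,326)],30).mean(0).round(1),
 "pad",s([(244,233),(303,233),(304,300),(240,298)],40).round(1))
yt=np.array([-u[1],u[0],0]); yt/=np.linalg.norm(yt); zt=np.array([0,0,-1.]); R=np.c_[np.cross(yt,zt),yt,zt]
print(R.round(3)); p=pad.mean(0)
for z in(150,66,60): 
  for q in (p,p+u*90): print(ctrl.solve_ik([q[0],q[1],z],R))
E
```

```text
marked [ 580.7 -169.9   33. ] plain [546.1  82.4  33. ] L 254.6 u [ 0.1361 -0.9907  0.    ]
carr screws mid [560.3 -22.7  30. ] pad [560.4 -22.5  40. ]
along 105.8 lateral pad [-0. -0.  7.] dist to marked 148.8 148.6
side: marked [ 578.2 -169.8   33. ] plain [543.9  82.2  33. ] carr [557.9 -21.4  30. ] pad [[576.  -42.7  40. ]
 [547.1 -48.8  40. ]
 [539.8  -0.8  40. ]
 [570.1   4.1  40. ]]
[[-0.136  0.991  0.   ]
 [ 0.991  0.136  0.   ]
 [ 0.     0.    -1.   ]]
[-1.94367616e-01  2.86700588e-01  1.67679990e+00 -4.44089210e-16
  1.17809216e+00 -3.30862955e-01]
[-3.40794930e-01  3.30414492e-01  1.61895821e+00 -4.44089210e-16
  1.19221995e+00 -4.77290268e-01]
[-1.94367616e-01  4.05899822e-01  1.72121347e+00 -4.44089210e-16
  1.01447936e+00 -3.30862955e-01]
[-3.40794930e-01  4.45042298e-01  1.66261957e+00 -4.44089210e-16
  1.03393078e+00 -4.77290268e-01]
[-1.94367616e-01  4.15407921e-01  1.72317352e+00 -4.44089210e-16
  1.00301121e+00 -3.30862955e-01]
[-3.40794930e-01  4.54175129e-01  1.66454337e+00 -4.44089210e-16
  1.02287416e+00 -4.77290268e-01]
```

Both views agree to about 2.5 mm, and the sizes fit. The pad is at (559.3,-22), with 100.7 mm to travel. I'll shut the fingers, move over the pad and descend with a force guard.

```bash
cat >> geo.py <<'E'
yt=np.array([-u[1],u[0],0]); yt/=np.linalg.norm(yt); zt=np.array([0,0,-1.]); R=np.c_[np.cross(yt,zt),yt,zt]
P=np.array([559.3,-22.2,0])
def at(s,z): return P+u*s+[0,0,z]
def st(tag):
    x=sensors.read_state(); print(tag,"t",round(x["t"],2),"pos",x["eef_pos"].round(2),"s",round(float((x["eef_pos"]-P)@u),2),"F",x["force"].round(2),"w",round(x["grip_width"],1)); return x
E
python3 - <<'E'
from geo import *
ctrl.gripper_to(0,force=20); 
ctrl.move_ptp(at(0,180),R); st("over")
ctrl.move_l(at(0,80),vel=100); ctrl.hold(.2); st("near")
print(ctrl.move_l(at(0,58),vel=12,threshold=3)); st("contact")
for n in("top","side"):
    im,d=optics.grab_frame(n); cv2.imwrite(f"pics/{n}1.png",im[:,:,::-1])
a=cv2.imread("pics/top1.png")[225:345,250:400]; b=cv2.imread("pics/side1.png")[165:365,260:420]
cv2.imwrite("pics/c3.png",np.hstack([cv2.resize(a,(400,320)),cv2.resize(b,(400,500))[:320]]))
E
```

```text
over t 3.19 pos [559.4  -21.28 180.15] s -0.9 F [-1.24  0.81 -0.06] w -0.1
near t 4.54 pos [559.86 -22.31  80.8 ] s 0.19 F [-0.83  0.51 -0.28] w 0.2
True
contact t 5.76 pos [559.28 -22.17  64.59] s -0.03 F [-0.42 -0.43  4.39] w 0.1
```

View pics/c3.png

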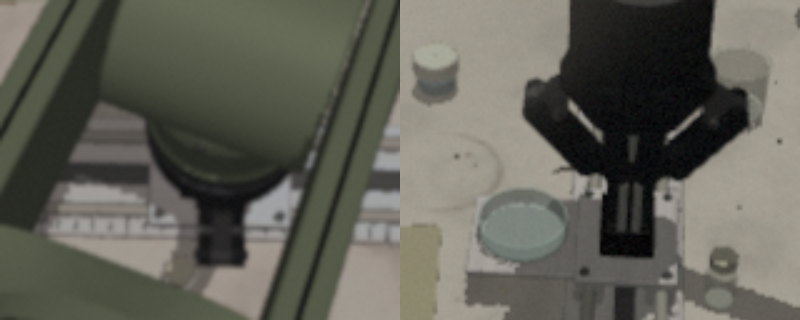

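The fingers touch the middle of the pad with the tips at z≈39.6 mm, which is the expected pad height. Next I'll press it down.

Run:
```python
from geo import *
x=st("now")
ctrl.move_l(at(0,60.8),vel=8); ctrl.hold(.4); st("pressed")
for s in (5,15): 
    ctrl.move_l(at(s,60.8),vel=15); st("push")
```

```text
now t 5.86 pos [559.25 -22.2   64.56] s -0.01 F [-0.04  0.38  3.95] w -0.1
pressed t 6.8 pos [559.4  -22.23  61.82] s 0.04 F [-3.39 -0.25  9.35] w 0.0
push t 7.28 pos [560.11 -27.55  61.84] s 5.41 F [-2.13 -1.12  8.33] w 0.3
push t 8.1 pos [561.5  -37.36  61.86] s 15.31 F [-2.13 -0.19 10.11] w 0.2
```

Run:
```python
from geo import *
ctrl.move_l(at(15,60.0),vel=5); ctrl.hold(.2); st("deeper")
im,d=optics.grab_frame("side"); cv2.imwrite("pics/side2.png",im[:,:,::-1])
cv2.imwrite("pics/c4.png",cv2.resize(im[165:365,260:420,::-1],None,fx=3,fy=3))
```

```text
deeper t 8.61 pos [561.48 -37.34  61.14] s 15.29 F [-4.19 -1.6  10.02] w 0.2
```

View pics/c4.png

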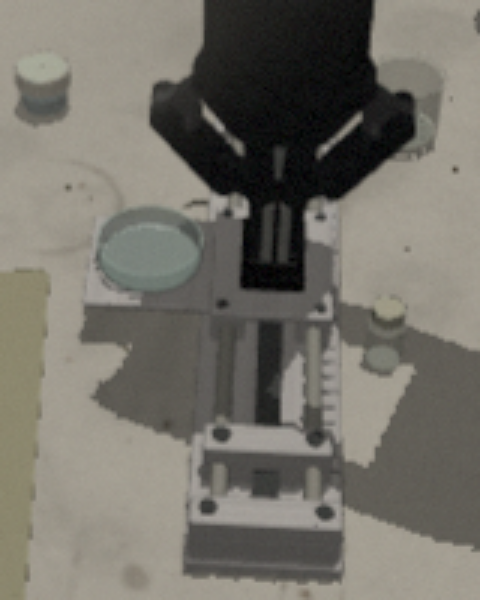

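The carriage has followed the finger: its near screws moved from row 328 to row 304 of the crop, about 15 mm. I'll push on to the stop.

Run:
```python
from geo import *
for s,v in((50,25),(92,25)): ctrl.move_l(at(s,60.0),vel=v); st("push")
for s in np.arange(94,107,1.5):
    ctrl.move_l(at(s,60.0),vel=8); x=st("slow"); f=-x["force"]@u; print("  resist",f.round(2))
    if s>99 and f>5: break
ctrl.hold(.3); st("at stop")
im,d=optics.grab_frame("side"); cv2.imwrite("pics/side3.png",im[:,:,::-1])
cv2.imwrite("pics/c5.png",cv2.resize(im[165:365,260:420,::-1],None,fx=3,fy=3))
```

```text
push t 10.21 pos [566.25 -72.08  61.17] s 50.36 F [-3.12  0.13 10.54] w 0.1
push t 12.04 pos [ 571.97 -113.74   61.22] s 92.42 F [-3.53 -0.4   9.55] w 0.2
slow t 12.44 pos [ 572.23 -115.78   61.23] s 94.46 F [-3.17 -1.28  9.15] w 0.2
  resist -0.84
slow t 12.78 pos [ 572.44 -117.25   61.25] s 95.95 F [-3.43 -0.29 10.03] w -0.1
  resist 0.18
slow t 13.12 pos [ 572.64 -118.76   61.23] s 97.48 F [-2.67 -0.14 10.53] w 0.1
  resist 0.22
slow t 13.47 pos [ 572.84 -120.22   61.23] s 98.95 F [-2.86 -0.45 10.07] w -0.1
  resist -0.05
slow t 13.81 pos [ 573.04 -121.7    61.24] s 100.44 F [-2.9   0.33 10.19] w 0.1
  resist 0.72
slow t 14.15 pos [ 573.06 -121.86   61.01] s 100.6 F [-3.25  3.27  9.9 ] w -0.1
  resist 3.68
slow t 14.49 pos [ 573.08 -122.11   60.78] s 100.86 F [-1.43  6.48  9.37] w 0.0
  resist 6.61
at stop t 14.79 pos [ 573.06 -122.11   60.78] s 100.85 F [-2.68  6.85 10.52] w -0.0
```

View pics/c5.png

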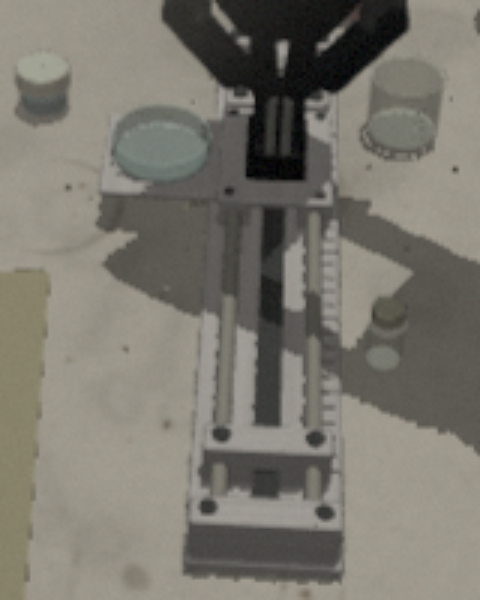

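The resistance rose at 100.6 mm, against 100.7 mm expected, and the picture shows the carriage against the marked stop. I'll lift straight up, move clear and check.

Run:
```python
from geo import *
ctrl.move_l(at(102,70),vel=15); st("up")
ctrl.move_l(at(102,180),vel=100)
q=sensors.read_state()["q"].copy(); q[0]=1.0; ctrl.set_joints(q); ctrl.hold(.3); st("clear")
out=[]
for n in("top","side"):
    im,d=optics.grab_frame(n); cv2.imwrite(f"pics/{n}4.png",im[:,:,::-1])
    if n=="top": print("pad/deck/post", bydepth(n,[proj(n,onplane(n,proj(n,at(100.6,40)),40))[0]],d).round(1))
a=cv2.imread("pics/top4.png")[190:370,220:485]; cv2.imwrite("pics/c6.png",cv2.resize(a,None,fx=3,fy=3,interpolation=2))
```

```text
up t 15.66 pos [ 572.89 -123.34   69.61] s 102.05 F [-0.5  -0.14 -0.13] w 0.2
clear t 19.82 pos [240.88 533.75 178.97] s -594.11 F [ 0.02 -0.09 -0.39] w -0.0
pad/deck/post [[ 572.6 -121.6   42.4]]
```

View pics/c6.png

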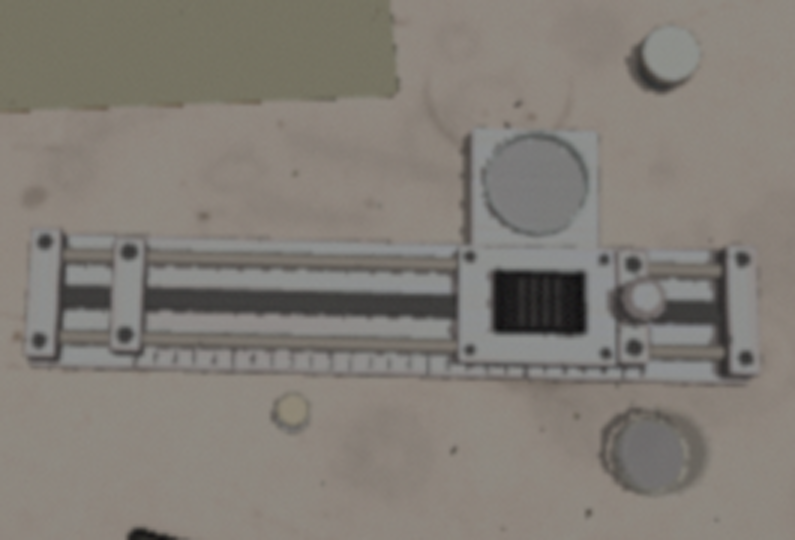

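The carriage's right edge (col ~615) meets the stop's face (~617). The vial (291,411) and beaker (652,452) are where they were, allowing for the crop's offset, and the jar is at (670,54). The robot is clear, so I'm handing the job in.

```bash
python3 -c "
from h import *
print(ctrl.finish_job())"
```

```text
the job is handed in; nothing more can be done
None
```

The carriage is resting against the marked stop with the pad released, and I handed the job in at about 20 s of the 42 s allowed. No verdict is reported, so success rests on my own checks.

**What I did:** With the fingers shut, I pressed the pad about 3 mm (about 10 N) and kept it pressed while pushing the carriage along the rail. I then lifted straight up and moved the arm clear.

**Checks:**
- **Reaching the stop:** resistance rose to 6.6 N at 100.6 mm of travel, against 100.7 mm measured from the images.
- **Final picture:** there is no visible gap between the carriage and the stop, and the vial and beaker have not moved. The jar looked upright and in place, but I did not compare its position exactly.
- **Pad up:** one depth reading put the pad top at 42.4 mm. It was 43.5 mm by the same method before pressing, with the pad really at about 40 mm, so it looks up to within the depth noise. I could not read the pad and brake joints directly.
- **Disagreement:** the two cameras differed by about 2.5 mm across the rail, in line with the stated calibration.

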